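# Load the screen-bonding jig for the white phone

## Task

Load the aluminium bonding jig for the white phone: lay the open white housing down between the pins, charging port at the jig's notched end, put the white display on it face up with its home button at that same end, then the orange press plate, and last stand the steel weight gently in the middle of the plate, lengthwise. Everything must lie flat and fully home, in that order. The black display belongs to another job: leave it and the screw jar where they are.

Things in the scene. Friction and masses are not known exactly. Their poses are not given: they have to be found in the camera images.
- jig_nest (a point): Bonding jig, fixed: aluminium base 104 x 172 x 10 mm on the mat (mat top at z = 0.003), a dark rubber cushion 48 x 118 x 6 mm in its middle, eight steel pins round it. The point is the centre of the cushion's top, 16 mm above the mat: the housing's underside rests there. y along the jig, notched end at -y; x across. The space between the pins is 62 x 127 mm.
- jig_notch (a point): The jig's cable notch, 20 mm wide, cut in the base's -y end, 86 mm from the nest's centre. Pins: 9 mm thick, 20 mm high above the cushion, the last 7 mm tapering to 3 mm; axes, from the nest's centre, at x +-35.5, y +-50 mm and x +-18, y +-68 mm. The long sides are open to fingers for y within 45 mm of the middle, down to the base, 6 mm below the cushion's top.
- housing_center (a point): Open housing of the white phone, lying on its back on the mat: a white tray 59 x 124 x 8 mm in which the black battery and the green circuit board are seen; 75 g. The point is its centre, 4 mm above its underside; its rim's top, on which the display lies, is 8 mm above the underside. x across the width, y along the length; the charging port (a small steel block in the middle of the short side) is at the -y end.
- white_display_center (a point): White display assembly lying face up on the mat: white frame with a black screen, 58 x 122 x 5 mm, 50 g. The point is its centre, 2.5 mm above its underside. x across the width, y along the length; the round home button is at the -y end.
- black_display_center (a point): Black display assembly of another phone, the same size and shape as the white one, face up on the mat, to be left where it is. The point is its centre; x across the width, y along the length.
- press_plate_center (a point): Orange press plate, 58 x 122 x 8 mm with a black rubber underface, lying on the mat rubber side down, 85 g. The point is its centre, 4 mm above its underside. x across the width, y along the length; its two ends are alike.
- press_weight_knob (a point): Steel weight on the mat: a bar 50 x 110 x 14 mm with an upright dark round knob (28 mm diameter, 34 mm high) in the middle of its top; about 0.65 kg. The point lies on the knob's axis, 34 mm above the underside, 20 mm above the bar's top, 14 mm below the knob's top. x across the bar, y along it; its ends are alike.
- jar_center (a point): Small glass screw jar with a steel lid, standing on the mat, 49 mm diameter, 47 mm high, to be left alone. The point is its centre, half-way up.
Not all that is in view belongs to the job. What is shaped like the part that bears white_display_center but pink or purple is not meant.

How it is judged:
By the outcome, as a careful person would: the job done as asked, in the order asked, and still so for the second after the job is handed in, with the robot touching nothing.
It also fails if it takes over 128 s, if anything falls off the work surface, if the arm or the gripper's body presses on something with over 40 N, if the wrist force passes 120 N, or if a joint passes its speed limit or range.

## Robot

A 6-joint arm with a two-finger parallel gripper is mounted at the origin on the work surface. World frame = base frame: x ahead of the robot, y to its left, z up, the work surface at z = 0. Lengths are in m, angles in rad, forces in N, time in s.
With the tool pointing down it reaches from about 0.35 to 0.775 m from the base axis. Payload 5.5 kg.
Tool frame: the origin (TCP) lies at the very end of the fingers, on their centre line; the grasp point (between the pads) lies 19 mm behind it (env.grip_point_offset is the distance from the TCP to the grasp point, in m); z points along the fingers, y is the line along which they close (so a half turn about z gives the same grasp; the last joint's range is limited). The gripper opens to 85 mm and grips with 20 to 120 N. Pads are 22 mm wide; open, the fingers measure 114 mm over their backs; the gripper's body (76 mm by 85 mm) begins 54 mm behind the grasp point. The pads swing forward as they close: fully open they stand 13 mm farther back than shut.
Start: joints at [-1.435, 0.313, 0.046, 1.304, 0, 1.431], TCP at [0.157, -0.553, 0.231] pointing down, gripper open.
Joint ranges: [-2.76, 2.76], [-0.86, 1.69], [-1.03, 1.26], [-2.2, 2.34], [-1.47, 1.5], [-3.14, 3.14]. Speed limits (rad/s): [2.57, 2.57, 3.14, 3.14, 3.14, 3.14].

## Interface

Orientations are given as a unit quaternion [w, x, y, z].
In Python, from workcell import sensors, imaging, workorder, env gives the robot as it stands.
- The arm moves only by the shell command python3 -m handwheel 'ROWS' [FORCE]. ROWS is JSON, a list of rows, each a list of 5 numbers: the shift along the tool's x, y, z in mm, then the turn about the tool's z in rad, then the opening, from 0 (shut) to 1 (fully open). A call has 1 to 8 rows; each row is the pose to reach, as a shift and turn from the pose commanded when the call began, along the tool's axes at that moment; what a row does not reach only later rows make up. A row lasts 1/10 s, in which the tool goes at most 50 mm and 8.59 degrees, less where a joint would pass 70% of its speed; a pose out of reach is approached as far as the arm can. A call with a gripper value outside its range is refused whole. The fingers move at their own pace and stop on an object; FORCE is the grip in N (left out, the last holds). Time passes only in rows, so rows that repeat a pose let the fingers close. It gives the time, the measured TCP pose, the force, the opening and the grip force at its end, in the units of the state.
- sensors.get_state(): the state, without advancing time (a new reading comes with each control period).
- imaging.read_camera(name): name is "side" or "top"; returns a dict with "color" (400x640x3 uint8, blue, green, red), "z_map" (400x640 float32, m along the optical axis (not along the pixel's ray), 0 where there is no reading), "fx", "fy", "cx", "cy" (pixels), "k1" (the pictures are not rectified: a ray, as slopes to the right and down, at radius r is drawn at 1 + k1 r^2 times it, then the intrinsics apply), "xyz" and "rotation" of the camera in the world. Camera axes: x right, y down, z forward; pixel columns grow to the right and rows downward; lengths in m; the calibration is good to about 2 mm. A picture is of the moment at which its call begins.
- workorder.hand_in(): hands the job in; it is judged then, once.
The state is a dict: "clock": time; "joint_pos": joint angles; "qvel": joint speeds; "tau": joint torques, N m; "tcp_pos": TCP position; "orientation": TCP orientation; "wrist_force": force on the tool from outside, world axes, zero at the start; "ft_torque": the same for the moment, N m; "finger_gap": finger opening in m; "grip_force": force on a finger pad.
Only numpy, scipy, OpenCV 4.12 (cv2) and the standard library are available. Lean on these libraries where they do the work, as an engineer would, in place of code of your own. Each camera call takes 0.05 s, during which the arm holds its last target. There are 200 camera calls.

## Working session

There is one attempt and no reset: what is moved stays moved. The work goes in short steps, Python scripts to look and compute and a shell command to move; the robot and the scene stay as the last step left them, time stands still between calls to the robot, and variables do not carry over. Pictures are saved under pics/ and viewed, at most 14 in all, crops included, and the job is handed in when it is done.

```bash
mkdir -p pics; ls
python3 - <<'E'
from workcell import sensors, imaging
import cv2
for n in("top","side"):
    c=imaging.read_camera(n); cv2.imwrite(f"pics/{n}0.png",c["color"])
    print(n,{k:v for k,v in c.items() if k not in("color","z_map")})
print(sensors.get_state())
E
```

```text
pics
top {'fx': 394.84854579621646, 'fy': 394.84854579621646, 'cx': 321.34859724438417, 'cy': 199.39563585282102, 'k1': 0.0046948640816173726, 'xyz': array([ 0.32942532, -0.13577048,  1.33852977]), 'rotation': array([ 0.0334541 , -0.70485795,  0.70822909, -0.02162528])}
side {'fx': 404.06281633312864, 'fy': 404.06281633312864, 'cx': 315.6032767419703, 'cy': 202.82876913852252, 'k1': 0.011899817307249068, 'xyz': array([0.02629284, 0.71581224, 0.70089029]), 'rotation': array([ 0.1079081 , -0.19514827,  0.86165121, -0.45588396])}
{'clock': 0.1, 'joint_pos': array([-1.43459447e+00,  3.13923544e-01,  4.50732649e-02,  1.30358294e+00,
       -3.19944550e-05,  1.43118858e+00]), 'qvel': array([-0.00084667, -0.0021676 ,  0.00570671, -0.00015199,  0.00019263,
       -0.0012335 ]), 'tau': array([ 2.77168714e-03, -4.81724632e+01,  2.99244493e+01,  1.26869272e-02,
       -2.39706715e-04, -2.02665362e-06]), 'tcp_pos': array([ 0.15650173, -0.55281573,  0.23049113]), 'orientation': array([-8.18472607e-04,  9.90505859e-01,  1.37468079e-01, -1.46034323e-05]), 'wrist_force': array([ 0.03329099,  0.8690473 , -0.08190867]), 'ft_torque': array([-0.08023433, -0.01496842,  0.07718278]), 'grip_force': 0.0, 'finger_gap': 0.0852670548252866}
```

View pics/top0.png

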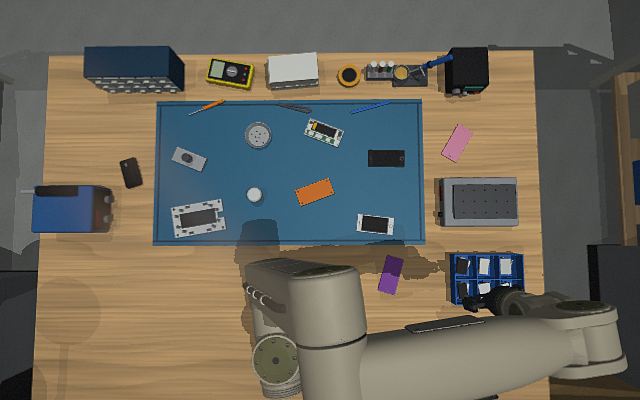

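View pics/side0.png

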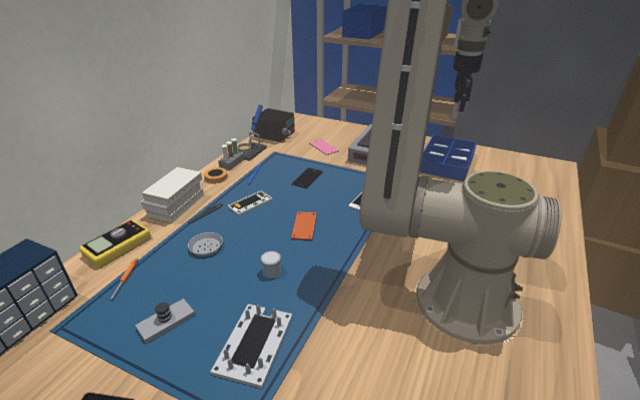

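Top view: housing at (324,131), jig at (198,218), plate at (314,192), weight at (189,158), black display at (386,158), jar at (255,195). The thing with the display's shape could be the white one at (375,223), the black one at (386,158), the pink at (457,143) or the purple at (391,275). Only (375,223) is a white frame with a black screen on the mat. I'll confirm it in enlarged tiles.

```bash
cat > h.py <<'E'
import numpy as np, cv2
from scipy.spatial.transform import Rotation as R
from workcell import sensors, imaging
def ray(c,uv):
    uv=np.atleast_2d(np.asarray(uv,float))
    d=(uv-[c["cx"],c["cy"]])/[c["fx"],c["fy"]]; s=d.copy()
    for _ in range(5): s=d/(1+c["k1"]*(s**2).sum(1,keepdims=True))
    return R.from_quat(np.roll(c["rotation"],-1)).apply(np.c_[s,np.ones(len(s))])
def w(c,uv,z):
    r=ray(c,uv); return c["xyz"]+r*((z-c["xyz"][2])/r[:,2])[:,None]
def px(c,p):
    q=R.from_quat(np.roll(c["rotation"],-1)).inv().apply(np.atleast_2d(p)-c["xyz"])
    s=q[:,:2]/q[:,2:]; s=s*(1+c["k1"]*(s**2).sum(1,keepdims=True))
    return s*[c["fx"],c["fy"]]+[c["cx"],c["cy"]]
def tile(c,u,v,h,k):
    return cv2.resize(c["color"][v-h:v+h,u-h:u+h],None,fx=k,fy=k,interpolation=cv2.INTER_CUBIC)
E
python3 - <<'E'
from h import *
c=imaging.read_camera("top")
P=dict(housing=(324,131,.011),white=(375,223,.008),plate=(314,192,.011),weight=(189,158,.017),jig=(198,218,.013),black=(386,158,.008))
T=[]
hsv=cv2.cvtColor(c["color"],cv2.COLOR_BGR2LAB).astype(float)
mat=np.median(hsv[110:235,165:415].reshape(-1,3),0); print(mat)
for n,(u,v,z) in P.items():
    h=33; T.append(tile(c,u,v,h,4))
    sub=cv2.resize(c["color"][v-h:v+h,u-h:u+h],None,fx=8,fy=8,interpolation=cv2.INTER_CUBIC)
    lab=cv2.cvtColor(sub,cv2.COLOR_BGR2LAB).astype(float)
    m=((lab[:,:,2]-mat[2])>12).astype(np.uint8)
    k,l,s,_=cv2.connectedComponentsWithStats(m); i=1+np.argmax(s[1:,4])
    hull=cv2.findContours((l==i).astype(np.uint8),0,1)[0]; hull=max(hull,key=cv2.contourArea)
    uv=(hull[:,0,:]+.5)/8-.5+[u-h,v-h]
    W=w(c,uv,z)[:,:2]*1000
    (cx,cy),(a,b),ang=cv2.minAreaRect(W.astype(np.float32))
    if a<b: ang+=90
    print(n,"xy",round(cx,1),round(cy,1),"size",round(a,1),round(b,1),"long axis deg from x",round(ang%180,1))
cv2.imwrite("pics/tiles.png",np.vstack([np.hstack(T[:3]),np.hstack(T[3:])]))
E
```

```text
[102. 121. 109.]
housing xy 663.2 -121.3 size 126.4 62.1 long axis deg from x 68.3
white xy 263.6 -290.5 size 219.9 37.3 long axis deg from x 89.8
plate xy 460.2 -89.3 size 61.2 124.8 long axis deg from x 110.3
weight xy 573.4 336.1 size 114.5 51.5 long axis deg from x 67.8
jig xy 372.9 301.9 size 106.7 175.8 long axis deg from x 99.7
black xy 573.7 -333.8 size 122.1 57.2 long axis deg from x 89.1
```

View pics/tiles.png

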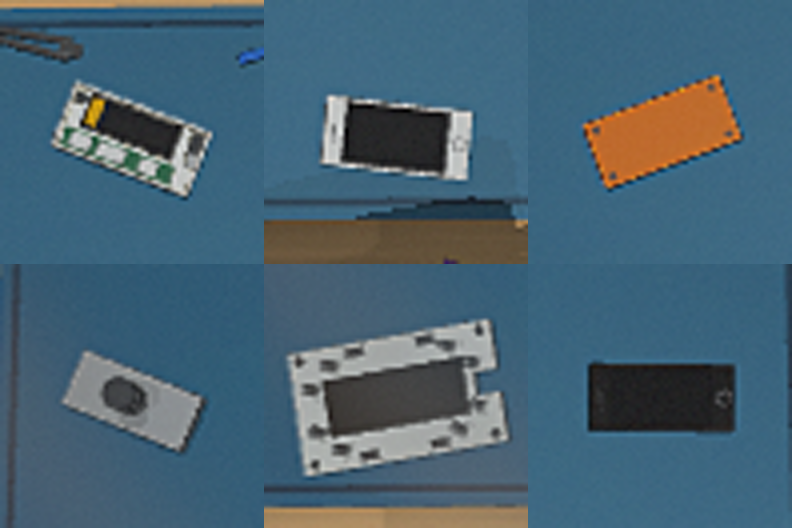

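Tiles: the white display (home button at the right, tile (460,143)) is confirmed as the only white-framed part. The jig's notch is at its right end (490,382). I still can't tell which end of the housing has the port, so I'll enlarge it.

Run:
```python
from h import *
c=imaging.read_camera("top"); s=imaging.read_camera("side")
a=tile(c,324,131,22,9); b=tile(s,249,203,22,9)
cv2.imwrite("pics/hous.png",np.hstack([a,b]))
# white display by brightness/saturation
u,v,h=375,223,22
sub=cv2.resize(c["color"][v-h:v+h,u-h:u+h],None,fx=8,fy=8,interpolation=cv2.INTER_CUBIC)
hv=cv2.cvtColor(sub,cv2.COLOR_BGR2HSV); m=((hv[:,:,1]<70)&(hv[:,:,2]>110)).astype(np.uint8)
p=cv2.findNonZero(m)[:,0,:]; W=w(c,(p+.5)/8-.5+[u-h,v-h],.008)[:,:2]*1000
print(cv2.minAreaRect(W.astype(np.float32)))
# pins in jig from depth
z=s["z_map"]; print(px(s,[[.373,.302,.019]]), px(c,[[.373,.302,.019]]))
```

```text
((349.5907287597656, -292.4388427734375), (124.73218536376953, 60.825042724609375), 83.12541961669922)
[[252.71000869 337.49340823]] [[197.53792784 217.74089411]]
```

View pics/hous.png

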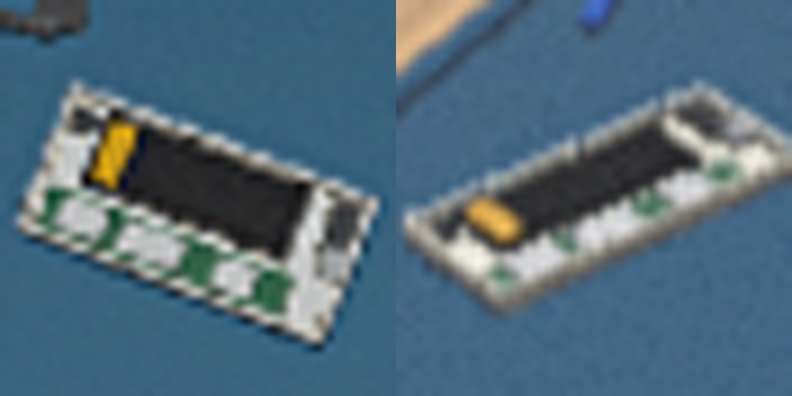

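The steel port block is at the housing's right end, about (333,265) in the left tile, which is its world -y end. The camera is at the other end (85,120). So housing, display and jig all have their -y ends on the same side. Next, a small calculator for moves.

```bash
cat > go.py <<'E'
import sys,numpy as np
from scipy.spatial.transform import Rotation as R
from workcell import sensors
s=sensors.get_state(); r=R.from_quat(np.roll(s["orientation"],-1)); X=r.apply([1,0,0]); h=np.arctan2(X[1],X[0])
x,y,z,d=map(float,sys.argv[1:5])  # mm, deg heading of tool x
D=r.inv().apply(np.array([x,y,z])-s["tcp_pos"]*1000); t=h-np.radians(d)
print("shift",D.round(1),"turn",round((t+np.pi)%(2*np.pi)-np.pi,4),"rows~",round(np.linalg.norm(D)/50,1))
print("at",(s["tcp_pos"]*1000).round(1),"h",round(np.degrees(h),2),"F",s["wrist_force"].round(1),"gap",round(s["finger_gap"]*1000,1),"grip",round(s["grip_force"],1),"t",round(s["clock"],2), "q6",round(s["joint_pos"][5],2),"tilt",r.apply([0,0,1]).round(3)[:2])
E
python3 go.py 663 -121 100 68.3
```

```text
shift [ 605.  -277.7  131.2] turn -0.9163 rows~ 13.6
at [ 156.5 -553.1  230.9] h 15.8 F [ 0.1  0.3 -0.5] gap 85.4 grip 0.0 t 0.25 q6 1.43 tilt [-0.     0.001]
```

```bash
python3 -m handwheel '[[605,-278,130,-0.916,0.8],[605,-278,130,-0.916,0.8],[605,-278,130,-0.916,0.8],[605,-278,130,-0.916,0.8],[605,-278,130,-0.916,0.8],[605,-278,130,-0.916,0.8],[605,-278,130,-0.916,0.8],[605,-278,130,-0.916,0.8]]' 40
python3 go.py 663 -121 60 68.3
```

```text
clock: 1.05
tcp_pos: [0.4565, -0.297, 0.1544]
orientation: [0.0, 0.828, 0.561, 0.0]
wrist_force: [1.2, -1.4, 0.6]
finger_gap: 0.0685
grip_force: 0.0
shift [239.9 126.8  94.4] turn 0.0001 rows~ 5.7
at [ 456.5 -297.   154.4] h 68.3 F [ 1.2 -1.4  0.6] gap 68.5 grip 0.0 t 1.05 q6 1.23 tilt [ 0. -0.]
```

```bash
python3 -m handwheel '[[240,127,94,0,0.8],[240,127,94,0,0.8],[240,127,94,0,0.8],[240,127,94,0,0.8],[240,127,94,0,0.8],[240,127,94,0,0.8],[240,127,94,0,0.8],[240,127,94,0,0.8]]'
python3 go.py 663 -121 12 68.3
python3 - <<'E'
from h import *
c=imaging.read_camera("top");s=imaging.read_camera("side")
cv2.imwrite("pics/h2.png",np.hstack([tile(c,324,131,25,8),tile(s,249,203,25,8)]))
E
```

```text
clock: 1.85
tcp_pos: [0.6617, -0.1216, 0.0596]
orientation: [-0.001, 0.827, 0.562, -0.001]
wrist_force: [0.1, -0.4, 0.1]
finger_gap: 0.068
grip_force: 0.0
shift [ 1.1  1.1 47.6] turn 0.0015 rows~ 1.0
at [ 661.7 -121.6   59.6] h 68.38 F [ 0.1 -0.4  0.1] gap 68.0 grip 0.0 t 1.85 q6 1.65 tilt [-0.002  0.   ]
```

View pics/h2.png

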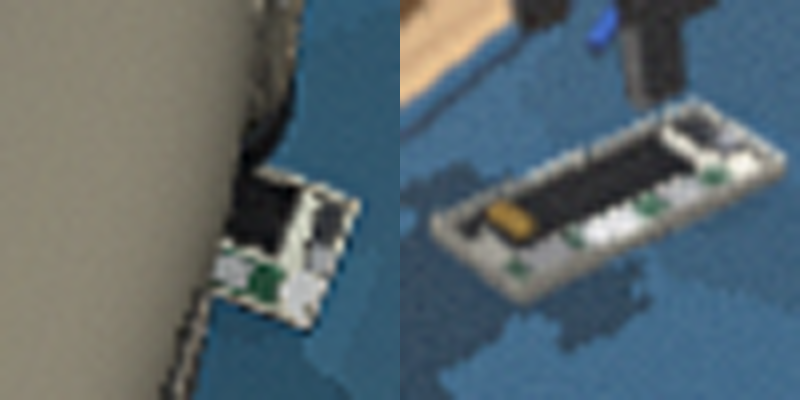

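The side view shows the gripper above the housing as expected, with the visible finger at about (650,90). I'll open a little wider and go down, watching the force.

```bash
python3 -m handwheel '[[1,1,30,0,0.9],[1,1,46,0,0.9],[1,1,48,0,0.9],[1,1,52,0,0.9],[1,1,52,0,0.9]]'
python3 go.py 663 -121 0 68.3
```

```text
clock: 2.45
tcp_pos: [0.6635, -0.1229, 0.0096]
orientation: [0.001, 0.828, 0.561, 0.0]
wrist_force: [0.4, -0.3, 0.1]
finger_gap: 0.0771
grip_force: 0.0
shift [ 1.5 -1.1  9.6] turn -0.0014 rows~ 0.2
at [ 663.5 -122.9    9.6] h 68.22 F [ 0.4 -0.3  0.1] gap 77.1 grip 0.0 t 2.45 q6 1.65 tilt [ 0.001 -0.001]
```

```bash
python3 -m handwheel '[[0,0,6,0,0.78],[0,0,10,0,0.76],[0,0,10,0,0.76]]'; python3 -m handwheel '[[0,0,2,0,0.76],[0,0,2,0,0.76]]';
python3 go.py 663 -121 0 68.3
```

```text
clock: 2.75
tcp_pos: [0.6629, -0.1218, -0.0018]
orientation: [-0.0, 0.828, 0.561, -0.0]
wrist_force: [-0.2, 0.0, 0.5]
finger_gap: 0.0646
grip_force: 0.0
clock: 2.95
tcp_pos: [0.6635, -0.1219, -0.0031]
orientation: [0.0, 0.828, 0.561, 0.0]
wrist_force: [0.4, -0.4, 0.8]
finger_gap: 0.0648
grip_force: 0.0
shift [ 0.6 -0.8 -3.1] turn -0.0001 rows~ 0.1
at [ 663.5 -121.9   -3.1] h 68.29 F [ 0.4 -0.4  0.8] gap 64.8 grip 0.0 t 2.95 q6 1.65 tilt [ 0. -0.]
```

```bash
python3 -m handwheel '[[0,0,1,0,0.76],[0,0,2,0,0.76]]'; python3 -m handwheel '[[0,0,1,0,0.76],[0,0,1.5,0,0.76]]'
```

```text
clock: 3.15
tcp_pos: [0.6636, -0.1219, -0.0033]
orientation: [0.001, 0.828, 0.561, 0.0]
wrist_force: [-4.8, 1.8, 17.7]
finger_gap: 0.0649
grip_force: 8.7
clock: 3.35
tcp_pos: [0.6636, -0.1219, -0.0033]
orientation: [0.001, 0.828, 0.561, 0.0]
wrist_force: [-7.5, 1.3, 22.9]
finger_gap: 0.065
grip_force: 11.3
```

```bash
python3 -m handwheel '[[0,0,-5.5,0,0.76],[0,0,-5.5,0,0.76],[0,0,-5.5,0,0.5],[0,0,-5.5,0,0.5],[0,0,-5.5,0,0.5],[0,0,-5.5,0,0.5]]' 40; python3 -m handwheel '[[0,0,-15,0,0.5],[0,0,-60,0,0.5],[0,0,-90,0,0.5],[0,0,-90,0,0.5],[0,0,-90,0,0.5]]'; python3 go.py 373 302 90 99.7;  python3 - <<'E'
from h import *
s=imaging.read_camera("side")
u,v=px(s,[[.66,-.12,.09]])[0].astype(int)
cv2.imwrite("pics/h3.png",tile(s,u,v,32,7))
E
```

```text
clock: 3.95
tcp_pos: [0.6638, -0.122, -0.0008]
orientation: [0.0, 0.828, 0.561, 0.0]
wrist_force: [-1.5, 0.2, 7.2]
finger_gap: 0.058
grip_force: 43.0
clock: 4.45
tcp_pos: [0.6638, -0.1221, 0.0896]
orientation: [0.001, 0.828, 0.561, 0.0]
wrist_force: [0.2, 0.4, -1.3]
finger_gap: 0.0577
grip_force: 43.4
shift [ 286.4 -427.    -1.1] turn -0.5483 rows~ 10.3
at [ 663.8 -122.1   89.6] h 68.28 F [ 0.2  0.4 -1.3] gap 57.7 grip 43.4 t 4.45 q6 1.65 tilt [ 0.002 -0.001]
```

View pics/h3.png

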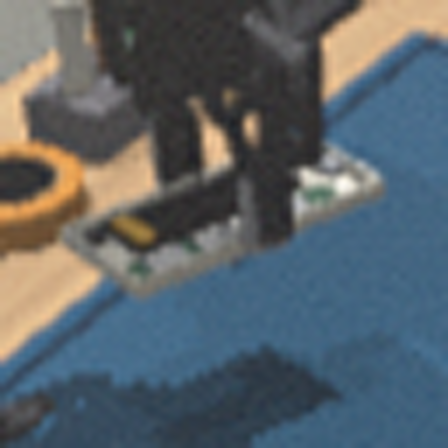

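The housing is held level and roughly centred between the fingers, which are at about (270,190). I'll refine the jig's position from its dark cushion in the first pictures of both cameras.

Run:
```python
from h import *
for n in("top","side"):
    c=imaging.read_camera(n); im=cv2.imread(f"pics/{n}0.png")
    u,v=px(c,[[.373,.302,.019]])[0].astype(int); h=45
    sub=cv2.resize(im[v-h:v+h,u-h:u+h],None,fx=8,fy=8,interpolation=cv2.INTER_CUBIC)
    hv=cv2.cvtColor(sub,cv2.COLOR_BGR2HSV)
    m=((hv[:,:,2]<115)&(hv[:,:,1]<90)).astype(np.uint8)
    m=cv2.morphologyEx(m,cv2.MORPH_OPEN,np.ones((41,41)))
    k,l,s,_=cv2.connectedComponentsWithStats(m); i=1+np.argmax(s[1:,4])
    p=cv2.findNonZero((l==i).astype(np.uint8))[:,0,:]
    W=w(c,(p+.5)/8-.5+[u-h,v-h],.019)[:,:2]*1000
    print(n,cv2.minAreaRect(W.astype(np.float32)),W.mean(0))
    q=px(c,[[.373,.302,.019]])[0]
    o=sub.copy(); o[cv2.morphologyEx((l==i).astype(np.uint8),cv2.MORPH_GRADIENT,np.ones((3,3)))>0]=(0,0,255)
    cv2.imwrite(f"pics/cush_{n}.png",cv2.resize(o,(400,400)))
cv2.imwrite("pics/cush.png",np.hstack([cv2.imread(f"pics/cush_{n}.png") for n in("top","side")]))
```

```text
top ((372.7873229980469, 301.96734619140625), (50.68788528442383, 120.51437377929688), 9.655858039855957) [372.62518499 302.07195579]
side ((368.1659851074219, 304.7872619628906), (50.707496643066406, 122.82677459716797), 9.68166446685791) [368.17946438 308.20084924]
```

```bash
python3 -m handwheel '[[286,-427,-10,-0.548,0.5],[286,-427,-10,-0.548,0.5],[286,-427,-10,-0.548,0.5],[286,-427,-10,-0.548,0.5],[286,-427,-10,-0.548,0.5],[286,-427,-10,-0.548,0.5],[286,-427,-10,-0.548,0.5],[286,-427,-10,-0.548,0.5]]'; python3 go.py 373 302 80 99.7
```

```text
clock: 5.4
tcp_pos: [0.4345, 0.2088, 0.0952]
orientation: [-0.001, 0.645, 0.764, -0.001]
wrist_force: [1.7, 1.1, 0.1]
finger_gap: 0.0579
grip_force: 43.5
shift [102.2 -44.9  15.3] turn -0.0007 rows~ 2.3
at [434.5 208.8  95.2] h 99.66 F [1.7 1.1 0.1] gap 57.9 grip 43.5 t 5.4 q6 1.68 tilt [-0.002 -0.001]
```

View pics/cush.png

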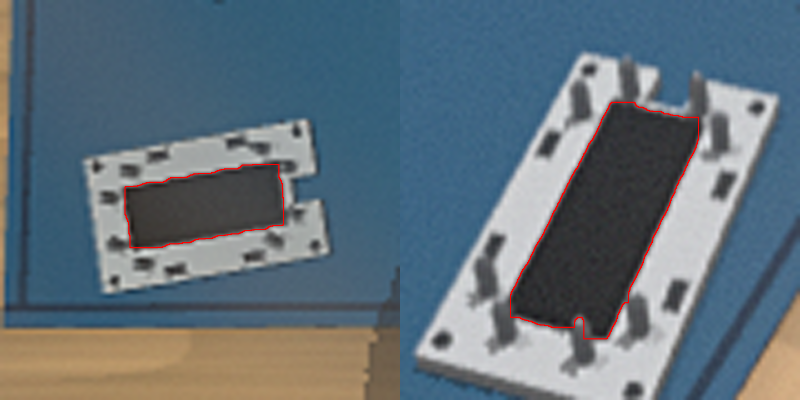

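```bash
python3 -m handwheel '[[102,-45,25,0,0.5],[102,-45,45,0,0.5],[102,-45,45,0,0.5],[102,-45,45,0,0.5],[102,-45,45,0,0.5],[102,-45,45,0,0.5]]'; python3 go.py 373 302 50 99.7;  python3 - <<'E'
from h import *
s=imaging.read_camera("side"); c=imaging.read_camera("top")
cv2.imwrite("pics/hov_s.png",s["color"]);cv2.imwrite("pics/hov_t.png",c["color"])
u,v=px(s,[[.37,.303,.04]])[0].astype(int); print(u,v)
a=tile(s,u,v,40,10)[100:700]
cv2.imwrite("pics/h4.png",a)
E
```

```text
clock: 6.0
tcp_pos: [0.3761, 0.3002, 0.0514]
orientation: [0.0, 0.645, 0.764, -0.0]
wrist_force: [0.0, -1.0, -0.6]
finger_gap: 0.0575
grip_force: 43.5
shift [ 2.3 -2.7  1.4] turn -0.0013 rows~ 0.1
at [376.1 300.2  51.4] h 99.63 F [ 0.  -1.  -0.6] gap 57.5 grip 43.5 t 6.0 q6 1.91 tilt [ 0. -0.]
252 331
```

View pics/h4.png

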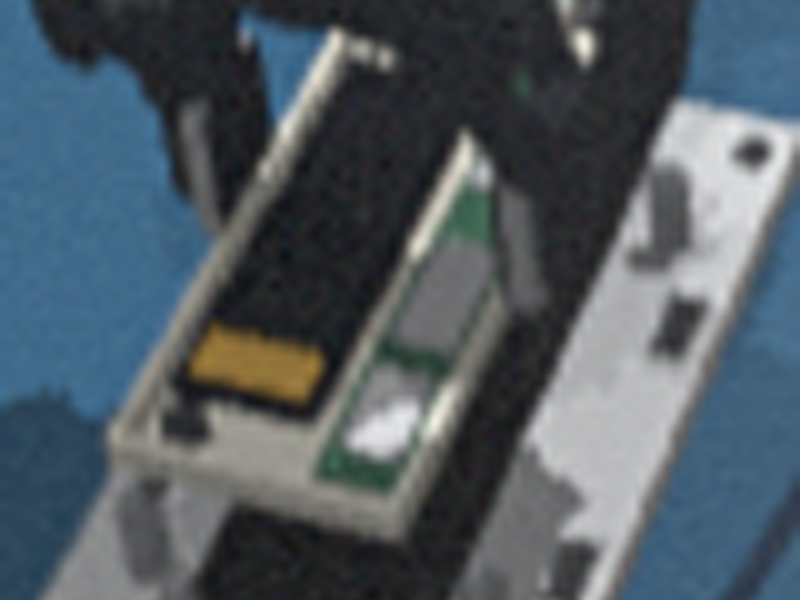

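Run:
```python
from h import *
s=imaging.read_camera("side"); 
L,Rr=w(s,[[222.85,344.2],[251.35,352.35]],.0632)[:,:2]*1000
u=np.array([-.1677,.9858]);x=np.array([.9858,.1677]);C=np.array([376.1,300.2])+.5*u
print(L,Rr,np.linalg.norm(L-Rr)); print(C+62*u+29.5*x,C+62*u-29.5*x)
print("bias robot-camera",(C+62*u)-(L+Rr)/2)
```

```text
[392.50569939 365.09423175] [334.9716123 357.1152203] 58.08472949935696
[394.69985 366.75965] [336.53765 356.86535]
bias robot-camera [1.88009416 0.70777397]
```

```bash
python3 go.py 371.6 302.3 40 99.66
```

```text
shift [ 2.9 -4.5 11.8] turn -0.0016 rows~ 0.3
at [376.5 300.2  51.8] h 99.57 F [ 0.2 -0.7 -1.2] gap 57.7 grip 43.5 t 6.15 q6 1.91 tilt [0.001 0.   ]
```

```bash
python3 -m handwheel '[[3,-4.4,6,-0.001,0.5],[3,-4.4,12,-0.001,0.5],[3,-4.4,12,-0.001,0.5],[3,-4.4,18,-0.001,0.5],[3,-4.4,22,-0.001,0.5],[3,-4.4,22,-0.001,0.5]]'; python3 go.py 371.6 302.3 15 99.66;  python3 - <<'E'
from h import *
s=imaging.read_camera("side"); 
u,v=px(s,[[.37,.303,.03]])[0].astype(int); print(u,v)
cv2.imwrite("pics/h5.png",tile(s,u,v,40,10)[100:700])
E
```

```text
clock: 6.75
tcp_pos: [0.3701, 0.3027, 0.0286]
orientation: [-0.0, 0.645, 0.765, -0.001]
wrist_force: [-0.4, -0.8, -0.9]
finger_gap: 0.0575
grip_force: 43.5
shift [-0.6  1.5 13.6] turn 0.0014 rows~ 0.3
at [370.1 302.7  28.6] h 99.74 F [-0.4 -0.8 -0.9] gap 57.5 grip 43.5 t 6.75 q6 1.92 tilt [-0.001 -0.001]
253 334
```

View pics/h5.png

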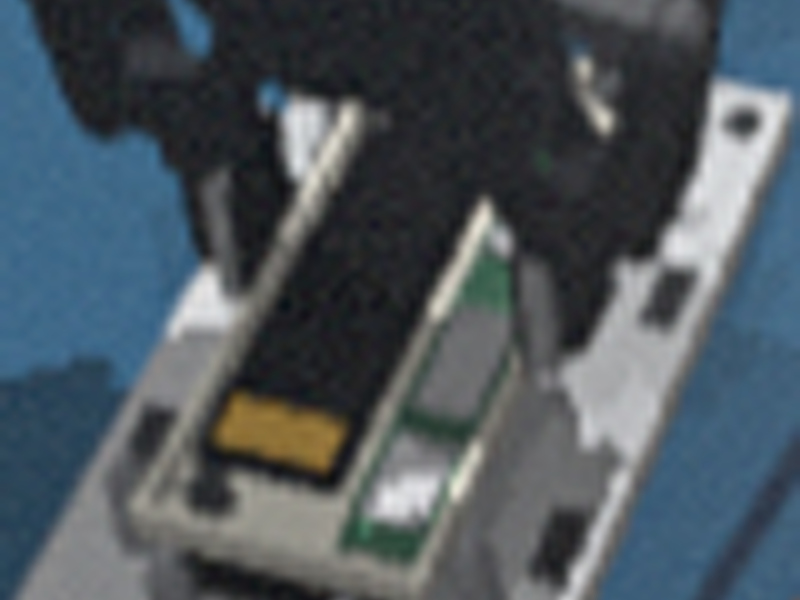

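The housing is 6 mm down between the pin tapers with no side force. I'll keep lowering.

```bash
python3 -m handwheel '[[0,0.5,3,0,0.5],[0,0.5,6,0,0.5],[0,0.5,6,0,0.5]]';python3 -m handwheel '[[0,0,3,0,0.5],[0,0,6,0,0.5],[0,0,6,0,0.5]]'; python3 go.py 371.6 302.3 15 99.66
```

```text
clock: 7.1
tcp_pos: [0.3708, 0.3029, 0.023]
orientation: [-0.0, 0.645, 0.765, -0.0]
wrist_force: [-0.3, 0.1, -0.4]
finger_gap: 0.0574
grip_force: 43.5
clock: 7.4
tcp_pos: [0.3707, 0.3029, 0.0169]
orientation: [-0.0, 0.645, 0.765, -0.0]
wrist_force: [-0.4, 0.1, -1.3]
finger_gap: 0.0577
grip_force: 43.5
shift [-0.7  0.8  1.9] turn 0.0014 rows~ 0.0
at [370.7 302.9  16.9] h 99.74 F [-0.4  0.1 -1.3] gap 57.7 grip 43.5 t 7.4 q6 1.92 tilt [-0.001 -0.   ]
```

```bash
python3 -m handwheel '[[0,0,1,0,0.5],[0,0,2,0,0.5],[0,0,2.5,0,0.5]]'; python3 -m handwheel '[[0,0,0,0,0.76],[0,0,0,0,0.76],[0,0,0,0,0.76],[0,0,0,0,0.76]]'; python3 go.py 371.6 302.3 100 99.66
```

```text
clock: 7.7
tcp_pos: [0.3711, 0.3031, 0.0152]
orientation: [0.0, 0.645, 0.765, 0.0]
wrist_force: [-2.5, -1.2, 7.0]
finger_gap: 0.0577
grip_force: 44.3
clock: 8.1
tcp_pos: [0.3711, 0.3031, 0.0149]
orientation: [0.0, 0.645, 0.765, 0.0]
wrist_force: [-0.6, -0.6, 0.3]
finger_gap: 0.0646
grip_force: 0.0
shift [ -0.9   0.4 -85.1] turn 0.0014 rows~ 1.7
at [371.1 303.1  14.9] h 99.74 F [-0.6 -0.6  0.3] gap 64.6 grip 0.0 t 8.1 q6 1.92 tilt [ 0. -0.]
```

```bash
python3 -m handwheel '[[0,0,-40,0,0.76],[0,0,-85,0,0.76],[0,0,-85,0,0.76],[0,0,-85,0,0.76]]'; python3 go.py 450 0 100 90
```

```text
clock: 8.5
tcp_pos: [0.372, 0.3036, 0.1011]
orientation: [0.001, 0.645, 0.765, 0.001]
wrist_force: [-0.1, 0.0, 0.3]
finger_gap: 0.065
grip_force: 0.0
shift [-312.4   25.5    0.8] turn 0.17 rows~ 6.3
at [372.  303.6 101.1] h 99.74 F [-0.1  0.   0.3] gap 65.0 grip 0.0 t 8.5 q6 1.92 tilt [0.003 0.001]
```

```bash
python3 -m handwheel '[[-312,25,0,0.29,0.8],[-312,25,0,0.29,0.8],[-312,25,0,0.29,0.8],[-312,25,0,0.29,0.8],[-312,25,0,0.29,0.8],[-312,25,0,0.29,0.8],[-312,25,0,0.29,0.8]]'; python3 go.py 349.6 -292.4 60 83.1
python3 - <<'E'
from h import *
s=imaging.read_camera("side"); c=imaging.read_camera("top")
u,v=px(s,[[.37,.303,.03]])[0].astype(int); print(u,v)
a=tile(s,u,v,40,8)
u,v=px(c,[[.37,.303,.03]])[0].astype(int); print(u,v)
b=tile(c,u,v,30,8)
cv2.imwrite("pics/h6.png",np.hstack([a[:480,100:500],b[:480,:400]]))
# housing rim centre in top view at z=.027 : white mask
E
```

```text
clock: 9.2
tcp_pos: [0.4488, -0.0042, 0.0987]
orientation: [0.0, 0.75, 0.661, -0.001]
wrist_force: [-0.5, 0.2, 1.1]
finger_gap: 0.0684
grip_force: 0.0
shift [-298.3  -62.3   39.1] turn -0.0051 rows~ 6.1
at [448.8  -4.2  98.7] h 82.81 F [-0.5  0.2  1.1] gap 68.4 grip 0.0 t 9.2 q6 1.51 tilt [-0.001 -0.001]
253 334
196 218
```

View pics/h6.png

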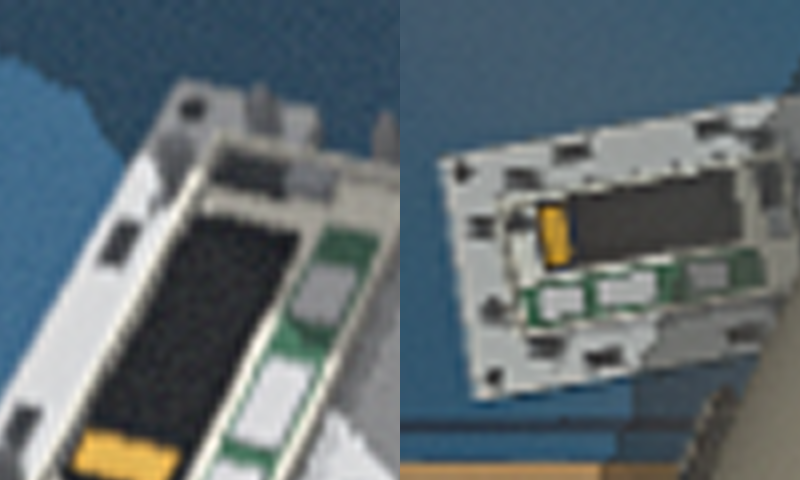

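The housing lies flat between the pins, with its port at the notched end (300,170 in the left view). Now the white display.

```bash
python3 -m handwheel '[[-298,-62,30,-0.005,0.9],[-298,-62,30,-0.005,0.9],[-298,-62,30,-0.005,0.9],[-298,-62,30,-0.005,0.9],[-298,-62,30,-0.005,0.9],[-298,-62,30,-0.005,0.9],[-298,-62,50,-0.005,0.9],[-298,-62,60,-0.005,0.9]]'; python3 go.py 349.6 -292.4 0 83.1
python3 - <<'E'
from h import *
s=imaging.read_camera("side"); c=imaging.read_camera("top")
cv2.imwrite("pics/h7.png",np.hstack([tile(c,375,223,24,8),tile(s,365,200,24,8)]))
E
```

```text
clock: 10.1
tcp_pos: [0.3504, -0.2877, 0.0381]
orientation: [-0.001, 0.747, 0.665, 0.0]
wrist_force: [-0.8, 0.6, 0.1]
finger_gap: 0.0768
grip_force: 0.0
shift [-4.9 -0.1 38.1] turn 0.0039 rows~ 0.8
at [ 350.4 -287.7   38.1] h 83.32 F [-0.8  0.6  0.1] gap 76.8 grip 0.0 t 10.1 q6 0.82 tilt [-0.002  0.003]
```

View pics/h7.png

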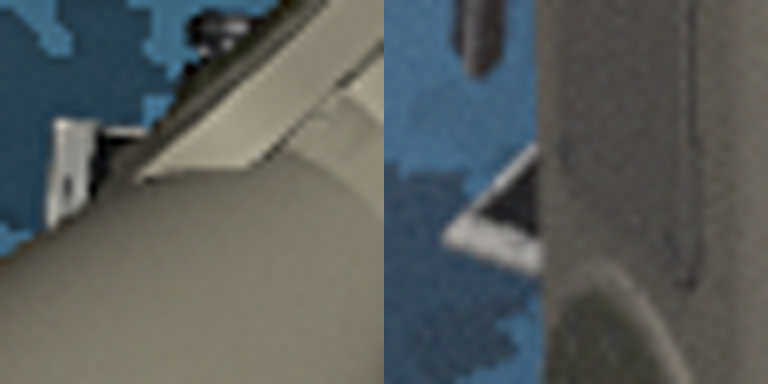

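The arm hides most of the display here, which is left of the arm in both views. I'll rely on the measured pose, go down and close.

```bash
python3 -m handwheel '[[-5,0,20,0.003,0.9],[-5,0,30,0.003,0.9],[-5,0,36,0.003,0.82],[-5,0,39.5,0.003,0.76],[-5,0,39.5,0.003,0.76]]';python3 go.py 350 -293 -1.5 83.1
```

```text
clock: 10.7
tcp_pos: [0.3508, -0.2929, 0.0004]
orientation: [-0.0, 0.747, 0.665, 0.0]
wrist_force: [-0.3, -0.8, 0.3]
finger_gap: 0.0651
grip_force: 0.0
shift [-0.2 -0.8  1.9] turn 0.0035 rows~ 0.0
at [ 350.8 -292.9    0.4] h 83.3 F [-0.3 -0.8  0.3] gap 65.1 grip 0.0 t 10.7 q6 0.82 tilt [-0.  0.]
```

```bash
python3 -m handwheel '[[0,-0.5,1.9,0.003,0.76],[0,-0.5,1.9,0.003,0.76],[0,-0.5,1.9,0.003,0.45],[0,-0.5,1.9,0.003,0.45],[0,-0.5,1.9,0.003,0.45],[0,-0.5,1.9,0.003,0.45]]' 30; python3 go.py 371.1 303.1 90 99.74
```

```text
clock: 11.3
tcp_pos: [0.3503, -0.2938, -0.0009]
orientation: [0.0, 0.749, 0.663, 0.0]
wrist_force: [-1.0, 0.8, 6.0]
finger_gap: 0.0565
grip_force: 31.7
shift [595.  -51.4 -91.2] turn -0.2911 rows~ 12.1
at [ 350.3 -293.8   -0.9] h 83.06 F [-1.   0.8  6. ] gap 56.5 grip 31.7 t 11.3 q6 0.82 tilt [ 0.001 -0.001]
```

```bash
python3 -m handwheel '[[0,0,-15,0,0.45],[0,0,-60,0,0.45],[0,0,-100,0,0.45],[0,0,-100,0,0.45]]'; python3 go.py 450 0 100 91
python3 - <<'E'
from h import *
s=imaging.read_camera("side"); cv2.imwrite("pics/h8s.png",s["color"])
E
```

```text
clock: 11.7
tcp_pos: [0.3528, -0.2967, 0.1036]
orientation: [0.005, 0.749, 0.663, -0.0]
wrist_force: [0.4, -0.6, 0.0]
finger_gap: 0.0564
grip_force: 32.6
shift [306.3  60.6   2. ] turn -0.1386 rows~ 6.2
at [ 352.8 -296.7  103.6] h 83.06 F [ 0.4 -0.6  0. ] gap 56.4 grip 32.6 t 11.7 q6 0.82 tilt [ 0.006 -0.008]
```

```bash
python3 -m handwheel '[[306,60,0,-0.139,0.45],[306,60,0,-0.139,0.45],[306,60,0,-0.139,0.45],[306,60,0,-0.139,0.45],[306,60,0,-0.139,0.45],[306,60,0,-0.139,0.45],[306,60,0,-0.139,0.45]]'; python3 go.py 371.1 303.1 90 99.74;  python3 - <<'E'
from h import *
s=imaging.read_camera("side"); u,v=px(s,[[.45,0,.11]])[0].astype(int);print(u,v)
cv2.imwrite("pics/h8.png",tile(s,u,v,36,8))
E
```

```text
clock: 12.45
tcp_pos: [0.4464, 0.0071, 0.0972]
orientation: [-0.001, 0.699, 0.715, -0.0]
wrist_force: [-0.3, 0.3, -1.1]
finger_gap: 0.0569
grip_force: 32.6
shift [297.7 -68.3   7.7] turn -0.1463 rows~ 6.1
at [446.4   7.1  97.2] h 91.36 F [-0.3  0.3 -1.1] gap 56.9 grip 32.6 t 12.45 q6 1.38 tilt [-0.001  0.001]
289 212
```

View pics/h8.png

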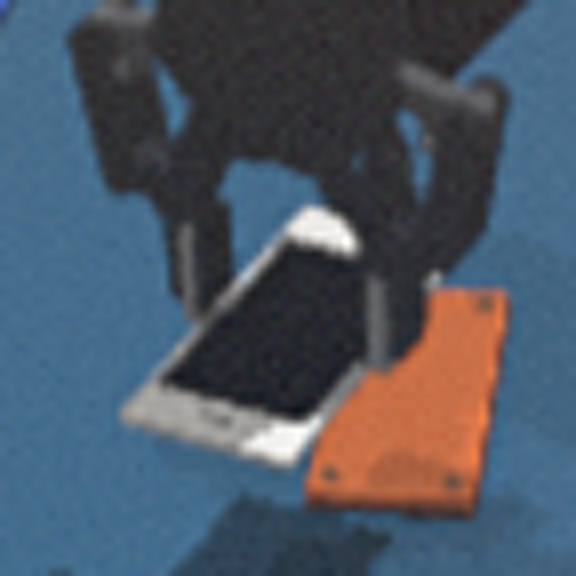

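The display is level in the grip, its +y end corners at (122,413) and (293,465). I'll work out its offset along its length.

```bash
python3 - <<'E'
from h import *
s=imaging.read_camera("side")
L=w(s,np.array([[122.5,413.5],[293.5,465.5]])/8-.5+[253,176],.106)[:,:2]*1000
print(L,np.linalg.norm(L[0]-L[1]))
a=np.radians(91.36);u=np.array([np.cos(a),np.sin(a)]);x=np.array([u[1],-u[0]])
m=L.mean(0)+[1.9,.7]-np.array([446.4,7.1]); print("along",m@u-61,"across",m@x)
e=L[0]-L[1];print("heading",np.degrees(np.arctan2(e[1],e[0]))+90)
E
python3 -m handwheel '[[298,-68,0,-0.146,0.45],[298,-68,0,-0.146,0.45],[298,-68,0,-0.146,0.45],[298,-68,0,-0.146,0.45],[298,-68,0,-0.146,0.45],[298,-68,0,-0.146,0.45],[298,-68,0,-0.146,0.45],[298,-68,20,-0.146,0.45]]'; python3 go.py 371.1 303.1 60 99.74
```

```text
[[471.04203011  70.70898555]
 [412.1702217   70.79663123]] 58.87187365831556
along 3.4033643292299587 across -1.3656933255362131
heading 89.91470070225421
clock: 13.35
tcp_pos: [0.375, 0.3006, 0.0795]
orientation: [0.001, 0.646, 0.763, 0.002]
wrist_force: [0.8, 0.2, -0.8]
finger_gap: 0.0569
grip_force: 32.6
shift [ 3.1 -3.5 19.5] turn -0.0042 rows~ 0.4
at [375.  300.6  79.5] h 99.5 F [ 0.8  0.2 -0.8] gap 56.9 grip 32.6 t 13.35 q6 1.91 tilt [0.004 0.001]
```

```bash
python3 -m handwheel '[[3,-3.5,15,-0.004,0.45],[3,-3.5,24,-0.004,0.45],[3,-3.5,24,-0.004,0.45],[3,-3.5,24,-0.004,0.45]]'; python3 go.py 371.1 303.1 50 99.74;  python3 - <<'E'
from h import *
s=imaging.read_camera("side"); u,v=px(s,[[.37,.303,.05]])[0].astype(int);print(u,v)
cv2.imwrite("pics/h9.png",tile(s,u,v,36,10)[120:])
E
```

```text
clock: 13.75
tcp_pos: [0.3701, 0.301, 0.0545]
orientation: [0.0, 0.646, 0.763, -0.0]
wrist_force: [0.7, -0.1, -0.3]
finger_gap: 0.0565
grip_force: 32.6
shift [1.9 1.4 4.5] turn -0.0039 rows~ 0.1
at [370.1 301.   54.5] h 99.52 F [ 0.7 -0.1 -0.3] gap 56.5 grip 32.6 t 13.75 q6 1.92 tilt [-0.    -0.001]
252 328
```

View pics/h9.png

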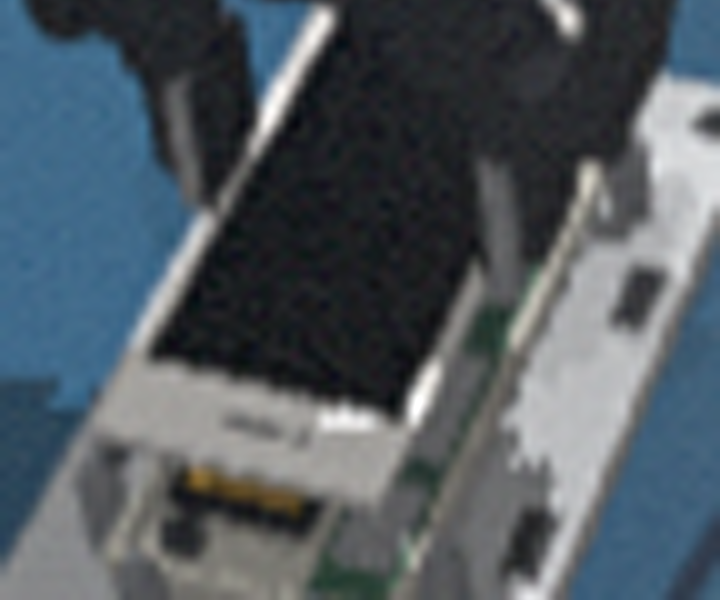

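Run:
```python
from h import *
s=imaging.read_camera("side")
L=w(s,np.array([[92,424],[382,494]])/10-.45+[216,304],.0634)[:,:2]*1000
a=np.radians(99.55);u=np.array([np.cos(a),np.sin(a)]);x=np.array([u[1],-u[0]])
m=L.mean(0)+[1.9,.7]-np.array([370.1,301.0]); print(L,"along",m@u-61,"across",m@x)
e=L[0]-L[1];print(np.linalg.norm(e),"heading",np.degrees(np.arctan2(e[1],e[0]))+90)
```

```text
[[386.90546688 366.80589083]
 [330.23464102 356.4163497 ]] along 1.05910878824632 across 0.6755335178174181
57.61531973821656 heading 100.38874994103986
```

```bash
python3 -m handwheel '[[1,1.2,10,-0.004,0.45],[1,1.2,18,-0.004,0.45],[1,1.2,18,-0.004,0.45]]'; python3 go.py 371.2 302.3 23 99.74; python3 -m handwheel '[[0,0,4,0,0.45],[0,0,9,0,0.45],[0,0,9,0,0.45]]'; python3 go.py 371.2 302.3 23 99.74
```

```text
clock: 14.15
tcp_pos: [0.3695, 0.3027, 0.0351]
orientation: [-0.0, 0.644, 0.765, -0.001]
wrist_force: [-1.1, -1.5, -0.6]
finger_gap: 0.0566
grip_force: 32.6
shift [-0.7  1.7 12.1] turn 0.0021 rows~ 0.2
at [369.5 302.7  35.1] h 99.86 F [-1.1 -1.5 -0.6] gap 56.6 grip 32.6 t 14.15 q6 1.92 tilt [-0.002 -0.001]
clock: 14.45
tcp_pos: [0.3699, 0.3031, 0.0268]
orientation: [-0.0, 0.644, 0.765, -0.001]
wrist_force: [-0.4, -0.0, -0.7]
finger_gap: 0.057
grip_force: 32.6
shift [-1.   1.1  3.8] turn 0.0022 rows~ 0.1
at [369.9 303.1  26.8] h 99.86 F [-0.4 -0.  -0.7] gap 57.0 grip 32.6 t 14.45 q6 1.92 tilt [-0.001 -0.001]
```

```bash
python3 -m handwheel '[[-0.7,1,2,0.002,0.45],[-0.7,1,2,0.002,0.45],[-0.7,1,3.5,0.002,0.45],[-0.7,1,3.5,0.002,0.45]]'; python3 go.py 371.2 302.3 23 99.74
```

```text
clock: 14.85
tcp_pos: [0.3715, 0.3027, 0.0239]
orientation: [0.0, 0.645, 0.765, -0.0]
wrist_force: [0.9, -0.6, -1.2]
finger_gap: 0.0567
grip_force: 32.6
shift [-0.4 -0.4  0.9] turn -0.0 rows~ 0.0
at [371.5 302.7  23.9] h 99.74 F [ 0.9 -0.6 -1.2] gap 56.7 grip 32.6 t 14.85 q6 1.92 tilt [ 0. -0.]
```

```bash
python3 -m handwheel '[[0,0,0.6,0,0.45],[0,0,1.2,0,0.45],[0,0,1.2,0,0.45]]'; python3 -m handwheel '[[0,0,0,0,0.76],[0,0,0,0,0.76],[0,0,0,0,0.76],[0,0,0,0,0.76]]';  python3 -m handwheel '[[0,0,-40,0,0.76],[0,0,-80,0,0.76],[0,0,-80,0,0.76],[0,0,-80,0,0.76]]'; python3 go.py 450 20 100 110.3
```

```text
clock: 15.15
tcp_pos: [0.3716, 0.3028, 0.0232]
orientation: [0.0, 0.645, 0.765, 0.0]
wrist_force: [-1.5, -0.7, 3.3]
finger_gap: 0.0568
grip_force: 33.0
clock: 15.55
tcp_pos: [0.3715, 0.3027, 0.0227]
orientation: [0.0, 0.645, 0.765, -0.0]
wrist_force: [0.1, -0.1, -0.7]
finger_gap: 0.0644
grip_force: 0.0
clock: 15.95
tcp_pos: [0.3723, 0.3032, 0.1036]
orientation: [0.001, 0.645, 0.765, 0.001]
wrist_force: [-0.6, 0.0, -0.1]
finger_gap: 0.065
grip_force: 0.0
shift [-292.3   28.6    3.5] turn -0.1843 rows~ 5.9
at [372.3 303.2 103.6] h 99.74 F [-0.6  0.  -0.1] gap 65.0 grip 0.0 t 15.95 q6 1.92 tilt [0.002 0.001]
```

```bash
python3 go.py 460.7 -89.8 60 110.3; python3 -m handwheel '[[-402,20,0,-0.184,0.9],[-402,20,0,-0.184,0.9],[-402,20,0,-0.184,0.9],[-402,20,0,-0.184,0.9],[-402,20,0,-0.184,0.9],[-402,20,0,-0.184,0.9],[-402,20,20,-0.184,0.9],[-402,20,43,-0.184,0.9]]'; python3 go.py 460.7 -89.8 0 110.3;  python3 - <<'E'
from h import *
s=imaging.read_camera("side"); c=imaging.read_camera("top")
u,v=px(s,[[.37,.303,.03]])[0].astype(int)
a=tile(s,u,v,40,8)
u,v=px(c,[[.37,.303,.03]])[0].astype(int)
b=tile(c,u,v,30,8)
cv2.imwrite("pics/h10.png",np.hstack([a[:480,100:500],b[:480,:400]]))
E
```

```text
shift [-402.4   20.5   43.4] turn -0.1843 rows~ 8.1
at [372.3 303.2 103.6] h 99.74 F [-0.6  0.  -0.1] gap 65.0 grip 0.0 t 15.95 q6 1.92 tilt [0.002 0.001]
clock: 16.75
tcp_pos: [0.4567, -0.0767, 0.0692]
orientation: [0.001, 0.572, 0.82, 0.0]
wrist_force: [0.8, 0.1, -0.3]
finger_gap: 0.0768
grip_force: 0.0
shift [-13.6  -1.   69.2] turn -0.0013 rows~ 1.4
at [456.7 -76.7  69.2] h 110.23 F [ 0.8  0.1 -0.3] gap 76.8 grip 0.0 t 16.75 q6 0.88 tilt [ 0.003 -0.001]
```

View pics/h10.png

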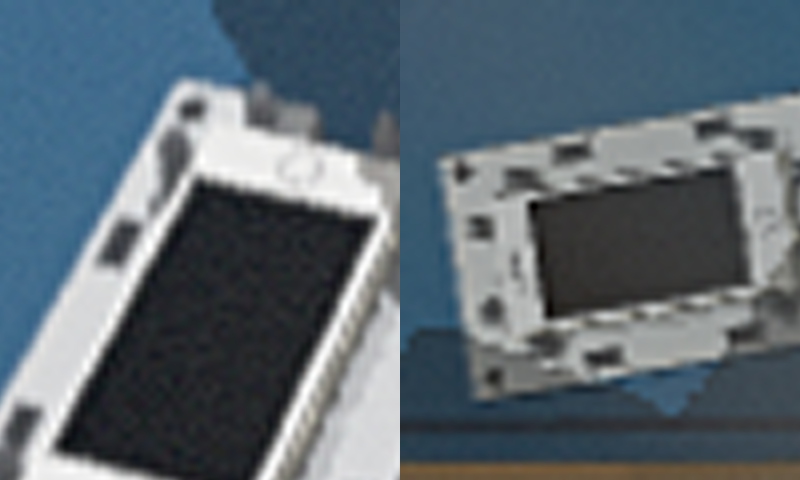

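The display lies flat on the housing, home button (300,165) at the notched end. That uses up my 14 pictures, so from here I go by numbers. Next the plate.

```bash
python3 -m handwheel '[[-14,-1,40,0,0.9],[-14,-1,56,0,0.9],[-14,-1,64,0,0.85],[-14,-1,68.5,0,0.78],[-14,-1,68.5,0,0.76],[-14,-1,68.5,0,0.76]]';python3 go.py 460.7 -89.8 0 110.3
```

```text
clock: 17.45
tcp_pos: [0.4601, -0.0871, 0.0013]
orientation: [0.001, 0.571, 0.821, 0.0]
wrist_force: [0.1, -0.3, 0.3]
finger_gap: 0.0648
grip_force: 0.0
shift [-2.7 -0.3  1.3] turn 0.0005 rows~ 0.1
at [460.1 -87.1   1.3] h 110.33 F [ 0.1 -0.3  0.3] gap 64.8 grip 0.0 t 17.45 q6 0.86 tilt [ 0.001 -0.   ]
```

```bash
python3 -m handwheel '[[-2.5,0,1.3,0,0.76],[-2.5,0,1.3,0,0.76],[-2.5,0,1.3,0,0.45],[-2.5,0,1.3,0,0.45],[-2.5,0,1.3,0,0.45],[-2.5,0,1.3,0,0.45]]' 35;python3 go.py 460.7 -89.8 0 110.3; python3 -m handwheel '[[0,0,-15,0,0.45],[0,0,-60,0,0.45],[0,0,-90,0,0.45],[0,0,-90,0,0.45],[0,0,-90,0,0.45]]'; python3 go.py 371.5 302.7 80 99.74
```

```text
clock: 18.05
tcp_pos: [0.461, -0.09, 0.0002]
orientation: [0.001, 0.572, 0.821, 0.0]
wrist_force: [-1.2, 0.9, 6.2]
finger_gap: 0.0569
grip_force: 37.0
shift [ 0.3 -0.2  0.2] turn -0.0003 rows~ 0.0
at [ 4.61e+02 -9.00e+01  2.00e-01] h 110.28 F [-1.2  0.9  6.2] gap 56.9 grip 37.0 t 18.05 q6 0.85 tilt [ 0.001 -0.001]
clock: 18.55
tcp_pos: [0.4609, -0.0899, 0.0898]
orientation: [0.001, 0.572, 0.821, 0.0]
wrist_force: [-0.4, -0.4, -1.1]
finger_gap: 0.0571
grip_force: 38.2
shift [399.3  52.2   9.4] turn 0.184 rows~ 8.1
at [460.9 -89.9  89.8] h 110.28 F [-0.4 -0.4 -1.1] gap 57.1 grip 38.2 t 18.55 q6 0.85 tilt [ 0.002 -0.001]
```

```bash
python3 -m handwheel '[[399,52,0,0.184,0.45],[399,52,0,0.184,0.45],[399,52,0,0.184,0.45],[399,52,0,0.184,0.45],[399,52,0,0.184,0.45],[399,52,0,0.184,0.45],[399,52,0,0.184,0.45],[399,52,9,0.184,0.45]]'; python3 -m handwheel '[[0,0,0,0,0.45],[0,0,0,0,0.45]]'; python3 go.py 371.2 302.7 50 99.74
```

```text
clock: 19.35
tcp_pos: [0.3713, 0.2965, 0.0805]
orientation: [-0.0, 0.644, 0.765, -0.001]
wrist_force: [2.3, 0.4, -1.1]
finger_gap: 0.0568
grip_force: 38.2
clock: 19.55
tcp_pos: [0.3705, 0.2952, 0.0796]
orientation: [-0.001, 0.643, 0.766, -0.002]
wrist_force: [-0.4, -0.5, -1.4]
finger_gap: 0.0566
grip_force: 38.2
shift [ 7.3  2.1 29.6] turn 0.0036 rows~ 0.6
at [370.5 295.2  79.6] h 99.95 F [-0.4 -0.5 -1.4] gap 56.6 grip 38.2 t 19.55 q6 1.9 tilt [-0.003 -0.002]
```

```bash
python3 -m handwheel '[[7.3,2.1,20,0.003,0.45],[7.3,2.1,36,0.003,0.45],[7.3,2.1,36,0.003,0.45],[7.3,2.1,36,0.003,0.45]]'; python3 go.py 371.2 302.7 29 99.74
python3 - <<'E'
from h import *
s=imaging.read_camera("side"); st=sensors.get_state(); T=st["tcp_pos"]*1000
hv=cv2.cvtColor(s["color"],cv2.COLOR_BGR2HSV)
m=((hv[:,:,0]<22)&(hv[:,:,1]>140)&(hv[:,:,2]>60)).astype(np.uint8); m[:290]=0; m[:,:200]=0; m[:,330:]=0
p=cv2.findNonZero(m)[:,0,:]; W=w(s,p,(T[2]+10.8)/1000)[:,:2]*1000+[1.9,.7]-T[:2]
a=np.radians(99.74);u=np.array([np.cos(a),np.sin(a)]);x=np.array([u[1],-u[0]])
A,B=W@u,W@x
for lo in(-25,-15,-5,5,15): k=(B>lo)&(B<lo+10); print(lo,k.sum(),A[k].max().round(1))
k=(A>30)&(A<50); print("across",B[k].min(),B[k].max())
E
```

```text
clock: 19.95
tcp_pos: [0.3731, 0.3008, 0.045]
orientation: [-0.0, 0.646, 0.763, -0.001]
wrist_force: [0.9, -0.8, -0.2]
finger_gap: 0.0567
grip_force: 38.2
shift [ 2.2 -1.6 16. ] turn -0.0051 rows~ 0.3
at [373.1 300.8  45. ] h 99.45 F [ 0.9 -0.8 -0.2] gap 56.7 grip 38.2 t 19.95 q6 1.92 tilt [-0.002 -0.001]
-25 156 66.0
-15 203 65.5
-5 203 65.6
5 217 65.6
15 216 65.7
across -30.680976678971714 27.32053091717338
```

```bash
python3 -m handwheel '[[2,-1.5,6,-0.004,0.45],[2,-1.5,10,-0.004,0.45],[2,-1.5,13,-0.004,0.45],[2,-1.5,13,-0.004,0.45]]'; python3 go.py 371.2 302.7 29 99.74
```

```text
clock: 20.4
tcp_pos: [0.3714, 0.3039, 0.0322]
orientation: [-0.0, 0.644, 0.765, -0.0]
wrist_force: [-0.4, 0.2, -0.5]
finger_gap: 0.0566
grip_force: 38.2
shift [-1.1 -0.4  3.2] turn 0.001 rows~ 0.1
at [371.4 303.9  32.2] h 99.8 F [-0.4  0.2 -0.5] gap 56.6 grip 38.2 t 20.4 q6 1.92 tilt [-0.001 -0.   ]
```

```bash
python3 -m handwheel '[[-1,0,1,0,0.45],[-1,0,2.2,0,0.45],[-1,0,2.2,0,0.45]]'; python3 -m handwheel '[[0,0,0.7,0,0.45],[0,0,1.4,0,0.45],[0,0,1.4,0,0.45]]'; python3 go.py 371.2 302.7 29 99.74
```

```text
clock: 20.7
tcp_pos: [0.3718, 0.3031, 0.0304]
orientation: [0.0, 0.644, 0.765, -0.0]
wrist_force: [-0.4, 0.0, -1.6]
finger_gap: 0.0567
grip_force: 38.2
clock: 21.0
tcp_pos: [0.3719, 0.3031, 0.0292]
orientation: [0.0, 0.644, 0.765, 0.0]
wrist_force: [-0.8, -0.3, 2.3]
finger_gap: 0.0566
grip_force: 38.5
shift [-0.3 -0.8  0.2] turn 0.001 rows~ 0.0
at [371.9 303.1  29.2] h 99.8 F [-0.8 -0.3  2.3] gap 56.6 grip 38.5 t 21.0 q6 1.92 tilt [0. 0.]
```

```bash
python3 -m handwheel '[[0,0,0,0,0.76],[0,0,0,0,0.76],[0,0,0,0,0.76],[0,0,-10,0,0.76],[0,0,-60,0,0.76],[0,0,-80,0,0.76],[0,0,-80,0,0.76]]'; python3 go.py 573 336 110 67.8
python3 - <<'E'
from h import *
for n in("top","side"):
    c=imaging.read_camera(n); im=cv2.imread(f"pics/{n}0.png")
    u,v=px(c,[[.574,.337,.045]])[0].astype(int); h=20
    sub=cv2.resize(im[v-h:v+h,u-h:u+h],None,fx=8,fy=8,interpolation=cv2.INTER_CUBIC)
    hv=cv2.cvtColor(sub,cv2.COLOR_BGR2HSV)
    m=((hv[:,:,2]<85)&(hv[:,:,1]<90)).astype(np.uint8)
    k,l,s,cen=cv2.connectedComponentsWithStats(m); i=1+np.argmax(s[1:,4]); q=cen[i]/8-.5+[u-h,v-h]
    b=s[i,:4]/8
    print(n,s[i,4]/64,b+[u-h,v-h,0,0],q,w(c,q,.034)[0]*1000, w(c,q,.051)[0]*1000)
E
```

```text
clock: 21.7
tcp_pos: [0.3744, 0.3046, 0.1131]
orientation: [0.001, 0.644, 0.765, 0.003]
wrist_force: [0.2, 1.2, -0.6]
finger_gap: 0.0648
grip_force: 0.0
shift [ -2.8 201.1   4.5] turn 0.5586 rows~ 4.0
at [374.4 304.6 113.1] h 99.8 F [ 0.2  1.2 -0.6] gap 64.8 grip 0.0 t 21.7 q6 1.92 tilt [0.006 0.004]
top 74.9375 [181.625 153.25   11.      9.625] [186.57159612 157.52585488] [574.88796121 338.13963015  34.        ] [571.68921092 331.9638632   51.        ]
side 218.65625 [155.25  302.875  16.125  20.375] [162.47018365 312.06868122] [572.75424855 338.36706296  34.        ] [558.82415513 347.98868751  51.        ]
```

```bash
python3 go.py 574.5 338 100 67.8; python3 -m handwheel '[[-1,201,13,0.559,0.7],[-1,201,13,0.559,0.7],[-1,201,13,0.559,0.7],[-1,201,13,0.559,0.7],[-1,201,13,0.559,0.7],[-1,201,13,0.559,0.7],[-1,201,13,0.559,0.7]]'; python3 go.py 574.5 338 21 67.8
```

```text
shift [ -0.3 205.2  10.1] turn 0.5585 rows~ 4.1
at [372.2 303.3 109.7] h 99.8 F [-0.3  0.2 -1.1] gap 64.8 grip 0.0 t 21.8 q6 1.92 tilt [0.001 0.001]
clock: 22.5
tcp_pos: [0.5682, 0.3357, 0.0946]
orientation: [-0.0, 0.83, 0.558, -0.002]
wrist_force: [0.8, -0.1, 0.2]
finger_gap: 0.0598
grip_force: 0.0
shift [ 4.7  5.2 73.6] turn 0.0003 rows~ 1.5
at [568.2 335.7  94.6] h 67.82 F [ 0.8 -0.1  0.2] gap 59.8 grip 0.0 t 22.5 q6 2.37 tilt [-0.003 -0.001]
```

```bash
python3 -m handwheel '[[4.7,5.2,20,0,0.7],[4.7,5.2,45,0,0.7],[4.7,5.2,65,0,0.7],[4.7,5.2,72,0,0.7],[4.7,5.2,72,0,0.7]]'; python3 go.py 574.5 338 21 67.8
```

```text
clock: 23.0
tcp_pos: [0.5746, 0.3384, 0.0236]
orientation: [-0.0, 0.83, 0.558, -0.001]
wrist_force: [-0.5, 0.3, 0.3]
finger_gap: 0.0598
grip_force: 0.0
shift [-0.4  0.1  2.6] turn 0.0005 rows~ 0.1
at [574.6 338.4  23.6] h 67.83 F [-0.5  0.3  0.3] gap 59.8 grip 0.0 t 23.0 q6 2.37 tilt [-0.002 -0.001]
```

```bash
python3 -m handwheel '[[0,0,2,0,0.5],[0,0,2,0,0.4],[0,0,2,0,0.3],[0,0,2,0,0.2],[0,0,2,0,0.2],[0,0,2,0,0.2],[0,0,2,0,0.2]]' 70; python3 go.py 574.5 338 21 67.8;  python3 -m handwheel '[[0,0,-5,0,0.2],[0,0,-20,0,0.2],[0,0,-60,0,0.2],[0,0,-80,0,0.2],[0,0,-80,0,0.2],[0,0,-80,0,0.2]]'; python3 go.py 371.2 303 100 99.74
```

```text
clock: 23.7
tcp_pos: [0.5766, 0.3394, 0.0238]
orientation: [-0.0, 0.83, 0.558, 0.001]
wrist_force: [-3.8, 0.1, 4.8]
finger_gap: 0.0261
grip_force: 68.4
shift [-2.  -1.4  2.8] turn 0.0 rows~ 0.1
at [576.6 339.4  23.8] h 67.8 F [-3.8  0.1  4.8] gap 26.1 grip 68.4 t 23.7 q6 2.37 tilt [0.001 0.001]
clock: 24.3
tcp_pos: [0.5765, 0.3384, 0.1013]
orientation: [0.0, 0.83, 0.557, -0.0]
wrist_force: [-0.9, 0.6, -6.7]
finger_gap: 0.0259
grip_force: 69.7
shift [-110.5 -176.7    1.4] turn -0.5582 rows~ 4.2
at [576.5 338.4 101.3] h 67.76 F [-0.9  0.6 -6.7] gap 25.9 grip 69.7 t 24.3 q6 2.37 tilt [-0. -0.]
```

```bash
python3 -m handwheel '[[-110,-177,0,-0.558,0.2],[-110,-177,0,-0.558,0.2],[-110,-177,0,-0.558,0.2],[-110,-177,0,-0.558,0.2],[-110,-177,0,-0.558,0.2],[-110,-177,0,-0.558,0.2],[-110,-177,0,-0.558,0.2],[-110,-177,0,-0.558,0.2]]'; python3 go.py 371.2 303 80 99.74
python3 - <<'E'
from h import *
s=imaging.read_camera("side"); c=imaging.read_camera("top"); T=sensors.get_state()["tcp_pos"]
cv2.imwrite("pics/w_s.png",s["color"]);cv2.imwrite("pics/w_t.png",c["color"])
zb=T[2]-.0068
a=np.radians(99.74);u=np.array([np.cos(a),np.sin(a)]);x=np.array([u[1],-u[0]])
Z=s["z_map"]; vv,uu=np.mgrid[270:400,180:340]; uv=np.c_[uu.ravel(),vv.ravel()]
r=ray(s,uv); P=s["xyz"]+r*Z[270:400,180:340].ravel()[:,None]   # ray has unit optical z
d=P-T-[-.0019*0,0,0]
k=(abs(P[:,2]-zb)<.006)&(np.linalg.norm(d[:,:2],axis=1)<.075)&(Z[270:400,180:340].ravel()>0)
Q=P[k]; A=(Q[:,:2]-T[:2])*1000+[1.9,.7]; print(k.sum(),"along",np.percentile(A@u,[1,99]),"across",np.percentile(A@x,[1,99]))
(cx,cy),(w_,h_),an=cv2.minAreaRect((A).astype(np.float32)); print(cx,cy,w_,h_,an)
co,*_=np.linalg.lstsq(np.c_[A@u,A@x,np.ones(len(A))],Q[:,2]*1000,rcond=None); print("plane slopes",co)
E
```

```text
clock: 25.1
tcp_pos: [0.3726, 0.3041, 0.1017]
orientation: [0.0, 0.645, 0.764, 0.0]
wrist_force: [0.2, 1.6, -5.1]
finger_gap: 0.026
grip_force: 70.6
shift [-0.9 -1.6 21.7] turn -0.0009 rows~ 0.4
at [372.6 304.1 101.7] h 99.69 F [ 0.2  1.6 -5.1] gap 26.0 grip 70.6 t 25.1 q6 1.92 tilt [0.001 0.   ]
738 along [-47.94566715  53.97159623] across [-24.05045231  25.19872187]
1.1657047271728516 -0.8749542236328125 51.206459045410156 111.61125946044922 9.629305839538574
plane slopes [-2.14670267e-02  1.18545519e-02  9.44045629e+01]
```

The bar hangs level and is aligned to within 0.1° (99.6°), with its centre about 1 mm from the tool axis. I'll lower it gently.

```bash
python3 -m handwheel '[[-1,-1.5,12,0,0.2],[-1,-1.5,24,0,0.2],[-1,-1.5,32,0,0.2],[-1,-1.5,36,0,0.2],[-1,-1.5,37,0,0.2],[-1,-1.5,37,0,0.2]]'; python3 go.py 371.2 303 61 99.74
```

```text
clock: 25.8
tcp_pos: [0.37, 0.3026, 0.065]
orientation: [0.0, 0.645, 0.765, -0.0]
wrist_force: [-0.4, -0.1, -6.0]
finger_gap: 0.026
grip_force: 70.7
shift [0.2 1.2 4. ] turn -0.0 rows~ 0.1
at [370.  302.6  65. ] h 99.74 F [-0.4 -0.1 -6. ] gap 26.0 grip 70.7 t 25.8 q6 1.92 tilt [-0. -0.]
```

```bash
python3 -m handwheel '[[0,1,1,0,0.2],[0,1,2,0,0.2],[0,1,2.6,0,0.2],[0,1,3,0,0.2],[0,1,3,0,0.2]]'; python3 -m handwheel '[[0,0,0.3,0,0.2],[0,0,0.6,0,0.2],[0,0,0.9,0,0.2],[0,0,0.9,0,0.2]]'; python3 go.py 371.2 303 61 99.74
```

```text
clock: 26.3
tcp_pos: [0.3709, 0.3027, 0.062]
orientation: [0.0, 0.645, 0.765, -0.0]
wrist_force: [0.4, -0.0, -5.0]
finger_gap: 0.0261
grip_force: 70.7
clock: 26.7
tcp_pos: [0.3709, 0.3027, 0.061]
orientation: [0.0, 0.645, 0.765, -0.0]
wrist_force: [0.7, 0.3, -4.9]
finger_gap: 0.0261
grip_force: 71.0
shift [0.2 0.4 0. ] turn -0.0001 rows~ 0.0
at [370.9 302.7  61. ] h 99.74 F [ 0.7  0.3 -4.9] gap 26.1 grip 71.0 t 26.7 q6 1.92 tilt [-0. -0.]
```

```bash
python3 -m handwheel '[[0,0,0.4,0,0.2],[0,0,0.8,0,0.2],[0,0,0.8,0,0.2]]'; python3 -m handwheel '[[0,0,0.3,0,0.2],[0,0,0.6,0,0.2],[0,0,0.6,0,0.2]]'
```

```text
clock: 27.0
tcp_pos: [0.371, 0.3027, 0.0607]
orientation: [0.0, 0.645, 0.765, 0.0]
wrist_force: [-1.0, -1.1, -0.1]
finger_gap: 0.026
grip_force: 71.5
clock: 27.3
tcp_pos: [0.371, 0.3028, 0.0607]
orientation: [0.0, 0.645, 0.765, 0.0]
wrist_force: [-3.7, -2.7, 7.8]
finger_gap: 0.0261
grip_force: 72.2
```

```bash
python3 -m handwheel '[[0,0,-0.7,0,0.22],[0,0,-0.7,0,0.35],[0,0,-0.7,0,0.5],[0,0,-0.7,0,0.65],[0,0,-0.7,0,0.7],[0,0,-0.7,0,0.7]]'; python3 -m handwheel '[[0,0,-10,0,0.7],[0,0,-40,0,0.7],[0,0,-90,0,0.7],[0,0,-100,0,0.7],[0,0,-100,0,0.7]]'; python3 go.py 450 -100 200 99.7
```

```text
clock: 27.9
tcp_pos: [0.371, 0.3028, 0.0604]
orientation: [0.0, 0.645, 0.765, 0.0]
wrist_force: [0.1, -0.2, -0.4]
finger_gap: 0.0595
grip_force: 0.0
clock: 28.4
tcp_pos: [0.3727, 0.3038, 0.1634]
orientation: [0.001, 0.644, 0.765, 0.003]
wrist_force: [-0.2, 0.2, -1.0]
finger_gap: 0.0601
grip_force: 0.0
shift [-411.     8.1  -37.4] turn 0.0008 rows~ 8.3
at [372.7 303.8 163.4] h 99.74 F [-0.2  0.2 -1. ] gap 60.1 grip 0.0 t 28.4 q6 1.92 tilt [0.005 0.003]
```

Now I'll move clear and check the stack numerically with the depth map.

```bash
python3 -m handwheel '[[-400,8,-37,0,0.7],[-400,8,-37,0,0.7],[-400,8,-37,0,0.7],[-400,8,-37,0,0.7],[-400,8,-37,0,0.7],[-400,8,-37,0,0.7],[-400,8,-37,0,0.7],[-400,8,-37,0,0.7]]'
python3 - <<'E'
from h import *
T=np.array([371.2,303.5]);a=np.radians(99.74);u=np.array([np.cos(a),np.sin(a)]);x=np.array([u[1],-u[0]])
for n,b in(("side",[1.9,.7]),("top",[.5,-.5])):
    s=imaging.read_camera(n); Z=s["z_map"]; vv,uu=np.mgrid[0:400,0:640]; z=Z.ravel()
    P=(s["xyz"]+ray(s,np.c_[uu.ravel(),vv.ravel()])*z[:,None])*1000
    A=P[:,:2]+b-T; A=np.c_[A@u,A@x]
    for nm,lo,hi,w_ in(("bar",48,60,(60,30)),("plate",35,45,(66,34)),("knob",82,98,(25,25))):
        k=(z>0)&(abs(A[:,0])<w_[0])&(abs(A[:,1])<w_[1])&(P[:,2]>lo)&(P[:,2]<hi)
        if k.sum()<5: print(n,nm,k.sum()); continue
        co=np.linalg.lstsq(np.c_[A[k]/100,np.ones(k.sum())],P[k,2],rcond=None)[0]
        r=cv2.minAreaRect(A[k].astype(np.float32))
        print(n,nm,k.sum(),"plane/100mm",co.round(1),"rect",np.round(r[0],1),np.round(r[1],1),round(r[2],1))
E
```

```text
clock: 29.2
tcp_pos: [0.4452, -0.0901, 0.1961]
orientation: [-0.001, 0.645, 0.764, -0.0]
wrist_force: [1.1, 0.7, 0.3]
finger_gap: 0.0598
grip_force: 0.0
side bar 975 plane/100mm [-1.7  0.6 53.1] rect [-2.6  0.4] [112.4  50.4] 0.2
side plate 401 plane/100mm [-0.9  0.6 39.6] rect [ 13.5 -20.7] [132.4  59.3] 27.9
side knob 153 plane/100mm [-8.1  2.  87. ] rect [-2.7  0.9] [26.5 26.6] 44.9
top bar 422 plane/100mm [ 0.1  0.  54.5] rect [-4.6  0.8] [110.3  50.2] 0.0
top plate 127 plane/100mm [-0.3 -0.9 40.1] rect [ 1.6 -0.4] [127.4  62.6] 0.6
top knob 62 plane/100mm [  5.9 -10.2  88.3] rect [-6.9  1.3] [25.2 25.6] 9.7
```

Run:
```python
from h import *
T=np.array([371.2,303.5]);a=np.radians(99.74);u=np.array([np.cos(a),np.sin(a)]);x=np.array([u[1],-u[0]])
for n,b,rng in(("side",[1.9,.7],np.arange(46,76,1.5)),("top",[.5,-.5],np.arange(-72,-46,2))):
    s=imaging.read_camera(n); im=cv2.cvtColor(s["color"],cv2.COLOR_BGR2HSV).astype(np.float32)
    for A in rng:
        pts=np.array([np.r_[(T-b+A*u+B*x)/1000,.040] for B in np.arange(-8,9,1)])
        q=px(s,pts).astype(np.float32)
        v=cv2.remap(im,q[:,:1],q[:,1:],1).reshape(-1,3).mean(0); print(n,A,v.round(0))
```

```text
side 46.0 [108.  15.  92.]
side 47.5 [105.  20.  89.]
side 49.0 [113.  19.  90.]
side 50.5 [106.  32.  94.]
side 52.0 [ 37.  94. 112.]
side 53.5 [  9. 153. 144.]
side 55.0 [  9. 168. 178.]
side 56.5 [ 10. 171. 207.]
side 58.0 [ 10. 172. 221.]
side 59.5 [ 10. 172. 223.]
side 61.0 [ 10. 173. 212.]
side 62.5 [  9. 169. 174.]
side 64.0 [  8. 150. 117.]
side 65.5 [ 9. 98. 86.]
side 67.0 [46. 30. 84.]
side 68.5 [ 63.   8. 106.]
side 70.0 [ 29.  11. 120.]
side 71.5 [ 22.  14. 119.]
side 73.0 [ 23.  13. 116.]
side 74.5 [ 33.   9. 109.]
top -72 [83.  6. 96.]
top -70 [81.  6. 86.]
top -68 [73.  9. 84.]
top -66 [66. 15. 92.]
top -64 [55. 31. 91.]
top -62 [ 24.  84. 105.]
top -60 [  9. 105. 108.]
top -58 [22. 65. 86.]
top -56 [66. 30. 97.]
top -54 [ 98.  15. 126.]
top -52 [100.  13. 136.]
top -50 [ 99.  12. 137.]
top -48 [ 98.  11. 135.]
```

The side view leaves a 10 mm plate strip beyond the bar at the +y end, and the top view only about 3 mm at the -y end. So the bar sits roughly 3.5 mm too far toward the notch. I'll regrip, lift slightly, shift it and set it down again.

```bash
python3 go.py 371 302.8 120 99.74; python3 -m handwheel '[[400,-8,37,0,0.7],[400,-8,37,0,0.7],[400,-8,37,0,0.7],[400,-8,37,0,0.7],[400,-8,37,0,0.7],[400,-8,37,0,0.7],[400,-8,37,0,0.7],[400,-8,37,0,0.7]]'; python3 -m handwheel '[[0,0,20,0,0.7],[0,0,20,0,0.7]]'; python3 go.py 371 302.8 61 99.74
```

```text
shift [398.8  -8.1  76.5] turn -0.0035 rows~ 8.1
at [445.3 -89.3 195.9] h 99.54 F [-1.1  0.4 -0.5] gap 59.7 grip 0.0 t 29.4 q6 1.03 tilt [-0.002  0.001]
clock: 30.2
tcp_pos: [0.3677, 0.3055, 0.1595]
orientation: [-0.0, 0.643, 0.766, -0.001]
wrist_force: [1.5, 0.0, 0.3]
finger_gap: 0.0597
grip_force: 0.0
clock: 30.4
tcp_pos: [0.3664, 0.3039, 0.1374]
orientation: [-0.001, 0.642, 0.767, -0.003]
wrist_force: [-0.6, -0.9, -0.2]
finger_gap: 0.0601
grip_force: 0.0
shift [-1.8  4.8 76.4] turn 0.0065 rows~ 1.5
at [366.4 303.9 137.4] h 100.11 F [-0.6 -0.9 -0.2] gap 60.1 grip 0.0 t 30.4 q6 1.92 tilt [-0.006 -0.003]
```

```bash
python3 -m handwheel '[[-1.8,4.5,25,0.005,0.7],[-1.8,4.5,50,0.005,0.7],[-1.8,4.5,68,0.005,0.7],[-1.8,4.5,74,0.005,0.7],[-1.8,4.5,74,0.005,0.7]]'; python3 go.py 371 302.8 61 99.74
```

```text
clock: 30.9
tcp_pos: [0.3745, 0.3009, 0.0659]
orientation: [-0.0, 0.647, 0.763, -0.001]
wrist_force: [-0.3, -0.6, 0.1]
finger_gap: 0.0599
grip_force: 0.0
shift [ 2.4 -3.1  4.9] turn -0.0054 rows~ 0.1
at [374.5 300.9  65.9] h 99.43 F [-0.3 -0.6  0.1] gap 59.9 grip 0.0 t 30.9 q6 1.92 tilt [-0.002 -0.001]
```

```bash
python3 -m handwheel '[[2.4,-3.1,3,-0.005,0.7],[2.4,-3.1,3,-0.005,0.7],[2.4,-3.1,3,-0.005,0.7]]'; python3 go.py 371 302.8 61 99.74
```

```text
clock: 31.2
tcp_pos: [0.3725, 0.3039, 0.0642]
orientation: [0.0, 0.644, 0.765, 0.001]
wrist_force: [-0.3, -0.6, 0.1]
finger_gap: 0.0595
grip_force: 0.0
shift [-0.8 -1.7  3.2] turn 0.0002 rows~ 0.1
at [372.5 303.9  64.2] h 99.75 F [-0.3 -0.6  0.1] gap 59.5 grip 0.0 t 31.2 q6 1.92 tilt [0.001 0.001]
```

```bash
python3 -m handwheel '[[-0.8,-1.5,2.4,0,0.7],[-0.8,-1.5,2.4,0,0.55],[-0.8,-1.5,2.4,0,0.45],[-0.8,-1.5,2.4,0,0.38],[-0.8,-1.5,2.4,0,0.34]]'; python3 go.py 371 302.8 61.5 99.74
```

```text
clock: 31.7
tcp_pos: [0.3709, 0.3026, 0.061]
orientation: [0.0, 0.645, 0.765, -0.0]
wrist_force: [0.4, 0.3, -0.4]
finger_gap: 0.0292
grip_force: 0.0
shift [ 0.2  0.1 -0.5] turn -0.0 rows~ 0.0
at [370.9 302.6  61. ] h 99.74 F [ 0.4  0.3 -0.4] gap 29.2 grip 0.0 t 31.7 q6 1.92 tilt [ 0. -0.]
```

Now I'll grip gently, lift 4 mm, shift along +x of the tool and lower again.

```bash
python3 -m handwheel '[[0,0,0,0,0.25],[0,0,0,0,0.2],[0,0,0,0,0.2],[0,0,-2,0,0.2],[0,0,-4,0,0.2],[2,0,-4,0,0.2],[3.6,0,-4,0,0.2],[3.6,0,-4,0,0.2]]' 60;  python3 go.py 370.4 306.4 61 99.74
```

```text
clock: 32.5
tcp_pos: [0.37, 0.3062, 0.0647]
orientation: [-0.0, 0.644, 0.765, -0.0]
wrist_force: [0.2, 0.3, -5.9]
finger_gap: 0.0263
grip_force: 59.2
shift [0.1 0.5 3.7] turn 0.0003 rows~ 0.1
at [370.  306.2  64.7] h 99.76 F [ 0.2  0.3 -5.9] gap 26.3 grip 59.2 t 32.5 q6 1.92 tilt [-0.001 -0.   ]
```

```bash
python3 -m handwheel '[[0,0.4,1.2,0,0.2],[0,0.4,2.4,0,0.2],[0,0.4,3,0,0.2],[0,0.4,3.5,0,0.2],[0,0.4,3.5,0,0.2]]'; python3 -m handwheel '[[0,0,0.4,0,0.2],[0,0,0.8,0,0.2],[0,0,0.8,0,0.2]]'
```

```text
clock: 33.0
tcp_pos: [0.3706, 0.3061, 0.0614]
orientation: [0.0, 0.645, 0.765, -0.0]
wrist_force: [0.0, 0.1, -5.7]
finger_gap: 0.0264
grip_force: 59.3
clock: 33.3
tcp_pos: [0.3707, 0.3062, 0.0613]
orientation: [0.0, 0.645, 0.765, 0.0]
wrist_force: [-2.4, -2.3, 3.3]
finger_gap: 0.0263
grip_force: 59.9
```

```bash
python3 -m handwheel '[[0,0,-0.4,0,0.22],[0,0,-0.4,0,0.35],[0,0,-0.4,0,0.5],[0,0,-0.4,0,0.65],[0,0,-0.4,0,0.7],[0,0,-0.4,0,0.7]]'; python3 -m handwheel '[[0,0,-10,0,0.7],[0,0,-40,0,0.7],[0,0,-90,0,0.7],[0,0,-100,0,0.7],[0,0,-100,0,0.7]]'; python3 -m handwheel '[[-400,8,-30,0,0.7],[-400,8,-30,0,0.7],[-400,8,-30,0,0.7],[-400,8,-30,0,0.7],[-400,8,-30,0,0.7],[-400,8,-30,0,0.7],[-400,8,-30,0,0.7],[-400,8,-30,0,0.7]]'
python3 - <<'E'
from h import *
T=np.array([371.2,303.5]);a=np.radians(99.74);u=np.array([np.cos(a),np.sin(a)]);x=np.array([u[1],-u[0]])
for n,b,rng in(("side",[1.9,.7],np.arange(52,67,1.5)),("top",[.5,-.5],np.arange(-66,-46,2))):
    s=imaging.read_camera(n); im=cv2.cvtColor(s["color"],cv2.COLOR_BGR2HSV).astype(np.float32)
    for A in rng:
        pts=np.array([np.r_[(T-b+A*u+B*x)/1000,.040] for B in np.arange(-8,9,1)])
        q=px(s,pts).astype(np.float32)
        print(n,A,cv2.remap(im,q[:,:1],q[:,1:],1).reshape(-1,3).mean(0).round(0))
    Z=s["z_map"]; vv,uu=np.mgrid[0:400,0:640]; z=Z.ravel()
    P=(s["xyz"]+ray(s,np.c_[uu.ravel(),vv.ravel()])*z[:,None])*1000
    A=P[:,:2]+b-T; A=np.c_[A@u,A@x]
    k=(z>0)&(abs(A[:,0])<60)&(abs(A[:,1])<30)&(P[:,2]>48)&(P[:,2]<60)
    print(np.linalg.lstsq(np.c_[A[k]/100,np.ones(k.sum())],P[k,2],rcond=None)[0].round(1),cv2.minAreaRect(A[k].astype(np.float32)))
E
```

```text
clock: 33.9
tcp_pos: [0.3708, 0.3063, 0.0612]
orientation: [0.0, 0.645, 0.765, 0.0]
wrist_force: [-0.5, -0.7, 0.2]
finger_gap: 0.0599
grip_force: 0.0
clock: 34.4
tcp_pos: [0.3724, 0.3072, 0.1641]
orientation: [0.001, 0.645, 0.765, 0.003]
wrist_force: [-0.4, 0.5, -0.8]
finger_gap: 0.0597
grip_force: 0.0
clock: 35.2
tcp_pos: [0.4451, -0.0873, 0.1899]
orientation: [-0.001, 0.645, 0.765, -0.0]
wrist_force: [1.8, 0.2, 0.1]
finger_gap: 0.0597
grip_force: 0.0
side 52.0 [102.  19.  89.]
side 53.5 [105.  21.  91.]
side 55.0 [ 67.  63. 102.]
side 56.5 [ 13. 135. 125.]
side 58.0 [  9. 165. 158.]
side 59.5 [ 10. 171. 193.]
side 61.0 [ 10. 172. 208.]
side 62.5 [  9. 168. 175.]
side 64.0 [  8. 151. 116.]
side 65.5 [ 8. 95. 86.]
[-1.9  0.4 53.1] ((1.1224327087402344, 0.8234901428222656), (111.48847961425781, 50.90253829956055), 0.21375617384910583)
top -66 [70. 16. 94.]
top -64 [65. 30. 91.]
top -62 [ 30.  83. 110.]
top -60 [ 10. 145. 147.]
top -58 [ 10. 162. 158.]
top -56 [  9. 131. 131.]
top -54 [20. 74. 95.]
top -52 [ 69.  34. 104.]
top -50 [ 99.  20. 128.]
top -48 [101.  15. 137.]
[ 0.4 -0.2 54.2] ((-1.7331047058105469, 0.3667106628417969), (51.18146896362305, 110.00257873535156), 89.97993469238281)
```

The strips are now about 6–7 mm at each end, so the bar is centred, level and at the right height. I'm handing in.

```bash
python3 -c "
from workcell import workorder
print(workorder.hand_in())"
```

```text
the job is handed in; nothing more can be done
None
```

The jig is loaded and handed in at about 35 s: housing, white display, press plate and weight went in that order, each felt home on contact and the weight level and centred on the plate; I did not touch the black display or the jar.

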